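Put away the piece on the banding wheel and set up the next one

ROBOT

A 6-joint arm with a two-finger parallel gripper is mounted at the origin on the work surface. World frame = base frame: x ahead of the robot, y to its left, z up, the work surface at z = 0. Lengths are in m, angles in rad, forces in N, time in s.
With the tool pointing down it reaches from about 0.225 to 0.875 m from the base axis. Payload 3.4 kg.
Tool frame: the origin (TCP) lies at the very end of the fingers, on their centre line; the grasp point (between the pads) lies manip.grip_point_offset behind it (manip.grip_point_offset is the distance from the TCP to the grasp point, in m); z points along the fingers, y is the line along which they close (so a half turn about z gives the same grasp; the last joint's range is limited). The gripper opens to 85 mm and grips with 20 to 120 N. Pads are 22 mm wide; open, the fingers measure 114 mm over their backs; the gripper's body (76 mm by 85 mm) begins 54 mm behind the grasp point. The pads swing forward as they close: fully open they stand 13 mm farther back than shut.
Start: joints at [-0.121, 0.276, 1.505, -0, 1.361, -0.121], TCP at [0.575, -0, 0.231] pointing down, gripper open.
Joint ranges: [-2.89, 2.89], [-0.75, 2.08], [0.22, 2.7], [-1.18, 4.32], [0.11, 2.71], [-2.7, 2.7]. Speed limits (rad/s): [2.57, 2.57, 3.14, 3.14, 3.14, 3.14].

INTERFACE

Orientations are given as a unit quaternion [w, x, y, z].
In Python, from rig import manip gives the robot as it stands.
- The arm moves only by the shell command python3 -m pendant 'ROWS' [FORCE]. ROWS is JSON, a list of rows, each an object of numbers: "jaw": the opening, from -1 (shut) to 1 (fully open); "tx", "ty", "tz": the shift along the world's x, y, z in cm; "ax", "ay", "az": the turn, a rotation vector about the world's x, y, z in degrees. In form: [{"jaw": .., "tx": .., "ty": .., "tz": .., "ax": .., "ay": .., "az": ..}, ...]. A call has 1 to 10 rows; each row is the pose to reach, as a shift and turn from the pose commanded when the call began; what a row does not reach only later rows make up. A row lasts 1/8 s, in which the tool goes at most 62.5 mm and 10.7 degrees, less where a joint would pass 70% of its speed; a pose out of reach is approached as far as the arm can. A call with a gripper value outside its range is refused whole. The fingers move at their own pace and stop on an object; FORCE is the grip in N (left out, the last holds). Time passes only in rows, so rows that repeat a pose let the fingers close. It gives the time, the measured TCP pose, the force, the opening and the grip force at its end, in the units of the state.
- manip.get_state(): the state, without advancing time (a new reading comes with each control period).
- manip.get_image(name): name is "scene" or "side" or "wrist"; returns a dict with "pixels" (400x640x3 uint8, blue, green, red), "depth" (400x640 float32, m along the optical axis (not along the pixel's ray), 0 where there is no reading), "fx", "fy", "cx", "cy" (pixels), "D" ([k1, k2, p1, p2, k3] as OpenCV has them; the pictures are not rectified), "pose" (4x4, takes a point from camera to world coordinates). Camera axes: x right, y down, z forward; pixel columns grow to the right and rows downward; lengths in m; the calibration is good to about 2 mm. A picture is of the moment at which its call begins.
- manip.sign_off(): hands the job in; it is judged then, once.
The state is a dict: "clock": time; "qpos": joint angles; "qd": joint speeds; "effort": joint torques, N m; "position": TCP position; "ee_rot": TCP orientation; "contact_force": force on the tool from outside, world axes, zero at the start; "moment": the same for the moment, N m; "width": finger opening in m; "gripper_force": force on a finger pad.
Only numpy, scipy, OpenCV 4.12 (cv2) and the standard library are available. Lean on these libraries where they do the work, as an engineer would, in place of code of your own. Each camera call takes 0.05 s, during which the arm holds its last target. There are 200 camera calls.

TASK

The piece on the banding wheel is finished: put it away gently where its kind is kept (the mug hangs by its handle on the empty hook of the mug rack; the bottle vase stands upright on the ware board, in a free place beside the other vases). Only then take the piece waiting on the kiln shelf and set it gently, upright and centred, on the empty banding wheel. It may be the mug or the vase that is on the wheel, so look first, and do not disturb the ware, brush pot or glaze jar already there.

Things in the scene. Friction and masses are not known exactly. Their poses are not given: they have to be found in the camera images.
- mug: The loose mug, off-white, two blue lines, 0.2 to 0.4 kg: 66 mm across, straight, 95 mm tall, wall 5 mm, mouth up. Origin centre of underside, z up. Handle along +x: ear of 11 mm round bar in the xz plane, 15 to 84 mm up, reaching 73 mm from the axis; its clear loop is 33 to 61 mm from the axis, 27 to 70 mm up. Starts upright, any yaw, on the wheel or the kiln shelf.
- mug_loop (a point): Centre of the clear loop of the mug's handle, at (47, 0, 49) mm in the mug's frame.
- vase: The loose bottle vase, off-white, two blue lines, 0.3 to 0.55 kg, round, 145 mm tall: foot 52 mm across, belly 72 mm at 35 to 50 mm up, straight neck 28 mm in diameter from 88 to 136 mm up, lip 33 mm. Origin centre of underside, z up. Starts upright on the wheel or the kiln shelf, whichever the mug is not on.
- wheel: The banding wheel (potter's turntable): fixed grey foot 136 mm across, flat dark round head 170 mm across, top 85 mm above the table, spinning freely about the vertical. Origin under its centre at table height. The piece on it at the start, up to 12 mm off centre, is the finished one.
- wheel_top (a point): Centre of the wheel head's top face, 85 mm above the table.
- kiln_shelf: A square plate 140 x 140 x 15 mm fixed on three props, top 85 mm above the table; the next piece waits on it, near its middle. Origin under its centre at table height. Wheel and kiln shelf can stand in each other's place.
- rack: The mug rack, fixed, of wood: base plank 18 mm thick (x -80 to +50, y +-260 mm), posts at y = +-245 mm, 243 mm tall, and a rail 18 mm thick at z = 192 to 218 mm. Origin on the table under the middle of the rail's front face; -x out of that face towards the robot, y along the rail, z up. Three hooks stick out of the rail at y = 170, 0, -170 mm; two already carry a mug.
- hook_a: One of three equal fixed hooks of flat steel strip 16 mm wide (along y) and 6 mm thick; its place on the rail differs from start to start. Origin on the rail's front face 205 mm above the table, axes as the rack's. The strip runs level along -x with its top at z = 4 mm, and at x = -92 to -98 mm turns up to a square tip whose top is at z = 20 mm.
- hook_b: One of three equal fixed hooks of flat steel strip 16 mm wide (along y) and 6 mm thick; its place on the rail differs from start to start. Origin on the rail's front face 205 mm above the table, axes as the rack's. The strip runs level along -x with its top at z = 4 mm, and at x = -92 to -98 mm turns up to a square tip whose top is at z = 20 mm.
- hook_c: One of three equal fixed hooks of flat steel strip 16 mm wide (along y) and 6 mm thick; its place on the rail differs from start to start. Origin on the rail's front face 205 mm above the table, axes as the rack's. The strip runs level along -x with its top at z = 4 mm, and at x = -92 to -98 mm turns up to a square tip whose top is at z = 20 mm.
- hook_a_seat (a point): Middle of the top face of hook_a's level strip, 75 mm out from the rail's face and 17 mm short of the inside of its upturned tip: the point over which a handle hangs.
- hook_b_seat (a point): Middle of the top face of hook_b's level strip, 75 mm out from the rail's face and 17 mm short of the inside of its upturned tip: the point over which a handle hangs.
- hook_c_seat (a point): Middle of the top face of hook_c's level strip, 75 mm out from the rail's face and 17 mm short of the inside of its upturned tip: the point over which a handle hangs.
- hung_mug_1: A loose mug like mug already hanging by its handle on a hook. Origin at the centre of its handle loop, about 10 mm below the hook's origin and 75 mm out from the rail; axes as the rack's. Its mouth points to the rack's -y side and a little up: it reaches 70 mm from its hook to -y, 45 mm to +y and 105 mm below the hook.
- hung_mug_2: The other hanging mug, as hung_mug_1 but mirrored: its mouth points to +y, it reaches 70 mm from its hook to +y and 45 mm to -y.
- ware_board: The ware board: a plank 360 mm long (its x axis) and 120 mm wide (its y axis), fixed on two battens, top 38 mm above the table. Origin under its centre at table height.
- board_vase_1: A vase of the same shape and size as vase standing loose on the ware board; origin at the centre of its underside.
- board_vase_2: A second such vase on the ware board, 85 to 105 mm from the first along the board; origin at the centre of its underside. Beside the pair, at one end of the board or the other, there is room for one more.
- brush_pot: A loose terracotta pot 70 mm across at its mouth with brushes standing in it, at most 85 mm across and 180 mm tall in all; origin at the centre of its underside.
- glaze_jar: A loose dark jar with a white lid, 72 mm across and 82 mm tall; origin at the centre of its underside.
Mind the look-alikes: they are no part of the job. What is shaped like the vase but turquoise or yellow is not meant.

How it is judged:
On the way:
1. the piece that began on the wheel is put away and let go (mug hung or vase on the ware board) while the other still waits where it stood on the kiln shelf, moved less than 30 mm (((((distance between mug_loop and hook_a_seat below 0.04 m and contact force between mug and hook_a above 1 N) or (distance between mug_loop and hook_b_seat below 0.04 m and contact force between mug and hook_b above 1 N) or (distance between mug_loop and hook_c_seat below 0.04 m and contact force between mug and hook_c above 1 N)) and contact force between the fingers and mug below 0.1 N and distance of vase from where it was at the start of the episode below 0.03 m and horizontal distance between vase and kiln_shelf below 0.1 m) or (x of vase in the frame of ware_board between -0.165 and 0.165 m and y of vase in the frame of ware_board between -0.045 and 0.045 m and z of vase in the frame of ware_board between 0.034 and 0.042 m and angle between vase's own z axis and vertical below 0.08 rad and contact force between the fingers and vase below 0.1 N and distance of mug from where it was at the start of the episode below 0.03 m and horizontal distance between mug and kiln_shelf below 0.1 m))), for 0.2 s.
At the end, for the whole second after the job is handed in: Mug on the wheel at first: it hangs on a hook (loop within 40 mm of the seat) and the vase stands on the wheel. Vase at first: it stands on the ware board (axis within 165 mm along, 45 mm across) and the mug on the wheel. Upright to 0.08 rad, centred on the wheel to 12 mm, at rest (((((distance between mug_loop and hook_a_seat below 0.04 m and contact force between mug and hook_a above 1 N) or (distance between mug_loop and hook_b_seat below 0.04 m and contact force between mug and hook_b above 1 N) or (distance between mug_loop and hook_c_seat below 0.04 m and contact force between mug and hook_c above 1 N)) and horizontal distance between vase and wheel_top below 0.012 m and z of vase in the frame of wheel_top between -0.004 and 0.004 m and angle between vase's own z axis and vertical below 0.08 rad and linear speed of each of mug, vase below 0.05 m/s) or (x of vase in the frame of ware_board between -0.165 and 0.165 m and y of vase in the frame of ware_board between -0.045 and 0.045 m and z of vase in the frame of ware_board between 0.034 and 0.042 m and angle between each of vase, mug's own z axis and vertical below 0.08 rad and horizontal distance between mug and wheel_top below 0.012 m and z of mug in the frame of wheel_top between -0.004 and 0.004 m and linear speed of each of mug, vase below 0.05 m/s))); the robot touches nothing.
It fails at once if a mug that already hung is knocked out of place (its handle moved more than 30 mm) (distance of any of hung_mug_1, hung_mug_2 from where it was at the start of the episode above 0.03 m).
It fails at once if a vase already on the ware board, the brush pot or the glaze jar is pushed more than 20 mm (distance of any of board_vase_1, board_vase_2, brush_pot, glaze_jar from where it was at the start of the episode above 0.02 m).
It fails at once if the vase is knocked over, or the mug falls to the table (angle between vase's own z axis and vertical above 0.8 rad or (height (world z) of mug_loop below 0.09 m and angle between mug's own z axis and vertical above 0.8 rad)).
It fails at once if a piece is set down hard (over 60 N on the wheel, the ware board or a hook) (contact force between any of vase, mug and wheel above 60 N or contact force between vase and ware_board above 60 N or contact force between mug and hook_a above 60 N or contact force between mug and hook_b above 60 N or contact force between mug and hook_c above 60 N).
It also fails if it takes over 61 s, if anything falls off the work surface, if the arm or the gripper's body presses on something with over 40 N, if the wrist force passes 120 N, or if a joint passes its speed limit or range.

## Working session

There is one attempt and no reset: what is moved stays moved. The work goes in short steps, Python scripts to look and compute and a shell command to move; the robot and the scene stay as the last step left them, time stands still between calls to the robot, and variables do not carry over. Pictures are saved under pics/ and viewed, at most 13 in all, crops included, and the job is handed in when it is done.

```bash
mkdir -p pics; ls
cat > h.py <<'E'
import numpy as np, cv2, pickle
from rig import manip
def grab(n,tag):
    d=manip.get_image(n); pickle.dump(d,open(f'pics/{tag}.pkl','wb')); cv2.imwrite(f'pics/{tag}.png',d['pixels']); return d
def load(tag): return pickle.load(open(f'pics/{tag}.pkl','rb'))
def K(d): return np.array([[d['fx'],0,d['cx']],[0,d['fy'],d['cy']],[0,0,1.]])
def rays(d,uv):
    p=cv2.undistortPoints(np.array(uv,float).reshape(-1,1,2),K(d),np.array(d['D'],float)).reshape(-1,2)
    return np.c_[p,np.ones(len(p))]
def cloud(d):
    h,w=d['depth'].shape; v,u=np.mgrid[:h,:w]
    r=rays(d,np.c_[u.ravel(),v.ravel()])*d['depth'].reshape(-1,1)
    T=np.array(d['pose']); return (r@T[:3,:3].T+T[:3,3]).reshape(h,w,3)
def onplane(d,uv,z):
    T=np.array(d['pose']); r=rays(d,uv)@T[:3,:3].T; o=T[:3,3]
    return o+r*((z-o[2])/r[:,2])[:,None]
E
python3 - <<'E'
from h import *
a=grab('scene','scene0');b=grab('side','side0')
for d in(a,b): print(np.round(d['pose'],3).tolist(),d['fx'],d['D'],(d['depth']>0).mean())
print(manip.get_state(),manip.grip_point_offset)
E
```

```text
pics
[[-0.342, 0.591, -0.73, 1.38], [0.939, 0.228, -0.255, 0.288], [0.016, -0.774, -0.633, 0.89], [0.0, 0.0, 0.0, 1.0]] 449.9772157358815 [-0.02995684  0.          0.          0.          0.        ] 0.9962578125
[[0.975, -0.113, 0.19, 0.33], [-0.22, -0.584, 0.781, -0.903], [0.023, -0.804, -0.594, 0.845], [0.0, 0.0, 0.0, 1.0]] 364.0072594196589 [0.01943399 0.         0.         0.         0.        ] 0.9959453125
{'clock': 0.1, 'qpos': array([-1.20983420e-01,  2.76568226e-01,  1.50601116e+00,  2.18718112e-05,
        1.36066897e+00, -1.21023305e-01]), 'qd': array([ 0.00079471, -0.0015581 , -0.00145752,  0.0023816 , -0.0010172 ,
       -0.00020678]), 'effort': array([ 1.55745878e-03, -4.17697620e+01, -2.46405226e+01, -1.74112388e-04,
        5.80947395e-03,  2.85749664e-07]), 'position': array([5.74542969e-01, 6.75634308e-05, 2.30503547e-01]), 'ee_rot': array([-6.58352722e-04,  7.07094056e-01,  7.07119021e-01, -5.02020141e-04]), 'contact_force': array([-0.20446366, -0.15177085, -0.54304007]), 'moment': array([ 0.03807903, -0.01075309, -0.00164555]), 'gripper_force': 0.0, 'width': 0.08534111470809062} 0.0187
```

View pics/scene0.png

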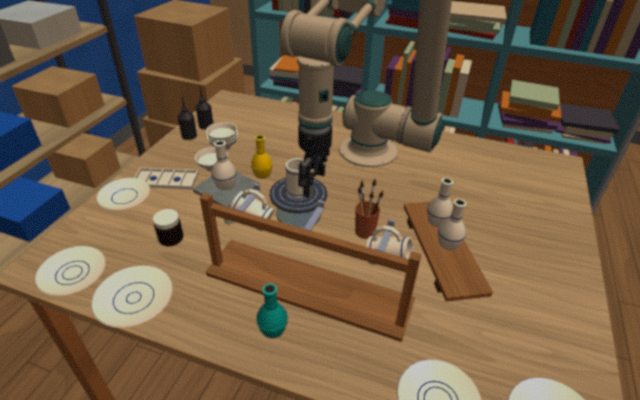

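View pics/side0.png

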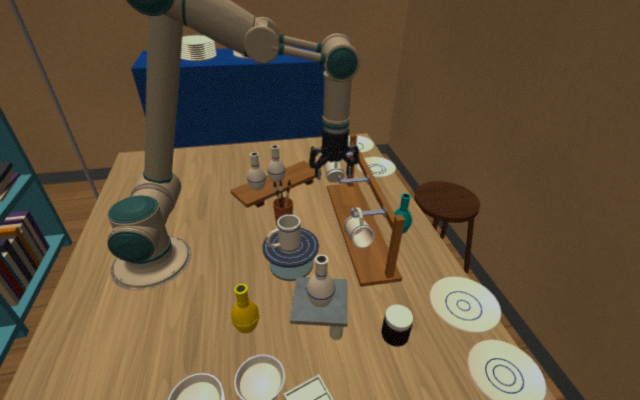

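The mug stands on the wheel: side (288,235), scene (297,178). The vase is on the kiln shelf: side (320,285), scene (222,170).

Possible confusions:
- **Mug:** the hung mugs at side (335,170) and (360,228), and the bowls at (260,380).
- **Vase:** the yellow one at (245,310), the turquoise one at (403,215), and the board vases at (257,175) and (276,163).

By the description I choose the mug on the wheel. Next I measure it and check it in a close crop.

Run:
```python
from h import *
from scipy import ndimage
b=load('side0')
c=cv2.resize(b['pixels'][130:330,225:425],None,fx=3,fy=3,interpolation=cv2.INTER_CUBIC);cv2.imwrite('pics/crop1.png',c)
for t in('side0','scene0'):
    d=load(t);P=cloud(d);hsv=cv2.cvtColor(d['pixels'],cv2.COLOR_BGR2HSV)
    print(t)
    # height map blobs
    z=P[...,2];m=(z>0.02)&(z<0.24)&(P[...,0]>0.2)&(P[...,0]<1.1)&(abs(P[...,1])<.7)
    # rail points
    r=m&(z>.195)&(z<.216)&(P[...,0]>.4)
    hh=hsv[r]; wood=r&(hsv[...,1]>90)&(hsv[...,0]<25)
    q=P[wood][:,:2]; 
    if len(q)>20:
        mu=np.median(q,0);u,s,vt=np.linalg.svd(q-mu,full_matrices=False);dd=vt[0];n=np.array([-dd[1],dd[0]])
        print('rail',len(q),mu,dd,np.percentile((q-mu)@dd,[0,2,98,100]),np.percentile((q-mu)@n,[2,50,98]))
    # flat tops at z .085
    f=m&(abs(z-.085)<.004)
    l,n=ndimage.label(f)
    for i in range(1,n+1):
        k=l==i
        if k.sum()>80:
            v,u=np.nonzero(k);print('top85',k.sum(),u.mean().round(),v.mean().round(),P[k].mean(0).round(3),P[k].min(0).round(3),P[k].max(0).round(3))
    f=m&(abs(z-.038)<.004);l,n=ndimage.label(f)
    for i in range(1,n+1):
        k=l==i
        if k.sum()>80:
            v,u=np.nonzero(k);print('top38',k.sum(),u.mean().round(),v.mean().round(),P[k].mean(0).round(3),cv2.minAreaRect(P[k][:,:2].astype(np.float32)))
    f=m&(z>.05);l,n=ndimage.label(f)
    for i in range(1,n+1):
        k=l==i
        if k.sum()>60:
            v,u=np.nonzero(k);print('blob',k.sum(),u.mean().round(),v.mean().round(),P[k].mean(0).round(3),P[k].min(0).round(3),P[k].max(0).round(3))
```

```text
side0
rail 301 [ 0.69605787 -0.10494868] [-0.09342878 -0.99562597] [-0.37854601 -0.35287022  0.23641819  0.24237872] [-0.19119851 -0.00166759  0.02349415]
top85 1074 294.0 251.0 [ 0.432 -0.133  0.085] [ 0.342 -0.189  0.081] [ 0.51  -0.036  0.089]
top85 1767 320.0 304.0 [ 0.467 -0.333  0.085] [ 0.385 -0.401  0.081] [ 0.554 -0.232  0.089]
top85 425 399.0 316.0 [ 0.651 -0.405  0.083] [ 0.619 -0.438  0.081] [ 0.684 -0.369  0.087]
top38 508 298.0 173.0 [0.523 0.362 0.038] ((0.5080329775810242, 0.36341583728790283), (0.1996300369501114, 0.12486057728528976), 27.928733825683594)
top38 556 254.0 192.0 [0.339 0.262 0.038] ((0.3528948426246643, 0.2785724401473999), (0.17176878452301025, 0.12275592237710953), 26.812206268310547)
top38 180 258.0 367.0 [ 0.299 -0.439  0.038] ((0.30436843633651733, -0.4494187533855438), (0.059117212891578674, 0.09846019744873047), 78.68437957763672)
blob 2991 287.0 226.0 [ 0.425 -0.028  0.109] [ 0.342 -0.189  0.05 ] [0.51  0.355 0.186]
blob 2837 371.0 211.0 [ 0.677 -0.08   0.167] [ 0.584 -0.236  0.05 ] [0.856 0.263 0.24 ]
blob 455 256.0 173.0 [0.353 0.278 0.111] [
[... 794 characters left out ...]
3  0.081] [ 0.687 -0.369  0.086]
top38 3102 448.0 258.0 [0.483 0.342 0.037] ((0.43396246433258057, 0.32611674070358276), (0.3670225739479065, 0.1230689138174057), 28.004680633544922)
blob 9595 295.0 217.0 [ 0.604 -0.054  0.161] [ 0.2   -0.539  0.05 ] [0.732 0.281 0.24 ]
blob 418 261.0 154.0 [ 0.288 -0.287  0.091] [ 0.256 -0.323  0.05 ] [ 0.315 -0.258  0.151]
blob 1664 447.0 216.0 [0.413 0.318 0.115] [0.334 0.262 0.05 ] [0.47  0.374 0.187]
blob 758 368.0 207.0 [0.434 0.107 0.1  ] [0.391 0.073 0.051] [0.465 0.143 0.178]
blob 564 166.0 221.0 [ 0.66  -0.395  0.074] [ 0.617 -0.436  0.05 ] [ 0.689 -0.366  0.086]
blob 903 271.0 309.0 [ 0.837 -0.001  0.09 ] [ 0.799 -0.04   0.05 ] [0.861 0.028 0.148]
```

View pics/crop1.png

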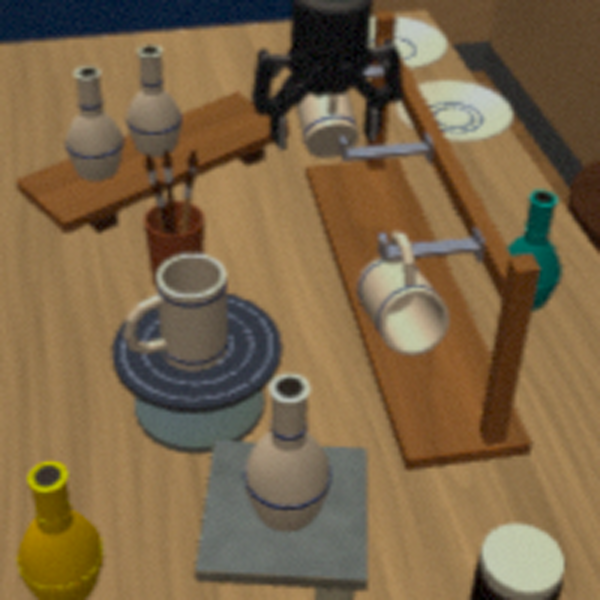

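The crop confirms it: the mug is on the wheel with its handle to the left (crop (140,330)). The middle hook is free (crop (385,150)), and the outer two hooks carry mugs. Now the exact poses.

Run:
```python
from h import *
from scipy.optimize import least_squares
def circ(q,r=None):
    f=lambda p:np.hypot(*(q-p[:2]).T)-(p[2] if r is None else r)
    p0=list(q.mean(0))+([.03] if r is None else [])
    s=least_squares(f,p0,loss='soft_l1',f_scale=.002);return s.x.round(4),np.abs(f(s.x)).mean().round(4)
C={}
for t in('side0','scene0'):
    d=load(t);P=cloud(d).reshape(-1,3);I=d['pixels'].reshape(-1,3);C[t]=(P,I)
    hsv=cv2.cvtColor(d['pixels'],cv2.COLOR_BGR2HSV).reshape(-1,3)
    z=P[:,2];print(t)
    near=lambda x,y,r:np.hypot(P[:,0]-x,P[:,1]-y)<r
    w=near(.43,-.1,.12)
    k=w&(abs(z-.085)<.003);print('wheel all',k.sum(), P[k].min(0),P[k].max(0))
    h=cv2.convexHull(P[k][:,:2].astype(np.float32)).reshape(-1,2);print(' wheelcirc',circ(h),circ(h,.085))
    k=near(.43,-.1,.075)&(z>.172)&(z<.184);print('mug rim',k.sum(),circ(P[k][:,:2],.031),P[k][:,:2].mean(0))
    k=near(.43,-.1,.085)&(z>.10)&(z<.17);q=P[k][:,:2];c,_=circ(q[:, :],.033);print('mug body',k.sum(),c,_)
    far=np.hypot(*(q-c).T)>.045;print(' handle',far.sum(),np.median(q[far],0),np.degrees(np.arctan2(*(np.median(q[far],0)-c)[::-1])))
    k=near(.47,-.31,.06)&(z>.175)&(z<.222);print('vase neck',k.sum(),circ(P[k][:,:2],.014),P[k][:,2].max())
    k=near(.47,-.31,.06)&(z>.09)&(z<.16);print('vase belly',k.sum(),circ(P[k][:,:2]))
    k=(P[:,0]>.66)&(P[:,0]<.76)&(P[:,1]>-.28)&(P[:,1]<.30)&(z>.196)&(z<.222)&(hsv[:,1]>80)
    q=P[k]; 
    for nm,s in(('top',abs(q[:,2]-.218)<.003),('side',(q[:,2]>.198)&(q[:,2]<.212))):
        u=q[s]
        for _ in range(4):
            a=np.polyfit(u[:,1],u[:,0],1);e=u[:,0]-np.polyval(a,u[:,1]);u=u[abs(e)<max(2*e.std(),.002)]
        print('rail',nm,len(u),a,u[:,1].min(),u[:,1].max(),e.std())
    k=(P[:,0]>.66)&(P[:,0]<.76)&(abs(P[:,1])<.35)&(z>.225)&(z<.25)
    for s in(-1,1):
        kk=k&(P[:,1]*s>.15)
        if kk.sum()>3: print('post',s,kk.sum(),P[kk].min(0),P[kk].max(0))
    k=(P[:,0]>.57)&(P[:,0]<.69)&(P[:,1]>-.05)&(P[:,1]<.10)&(z>.195)&(z<.235)&(hsv[:,1]<110)
    q=P[k];print('hook',k.sum())
    if k.sum()>5: print(q.min(0),q.max(0),np.median(q,0)); 
    if t=='side0':
        for a,b in((.57,.6),(.6,.62),(.62,.64),(.64,.66),(.66,.68)):
            s=q[(q[:,0]>a)&(q[:,0]<b)]; print(a,len(s),s.min(0) if len(s) else'',s.max(0) if len(s) else'',s.mean(0) if len(s) else'')
```

```text
side0
wheel all 1096 [ 0.34231926 -0.189273    0.08205522] [ 0.50962442 -0.03589909  0.08798137]
 wheelcirc (array([ 0.4258, -0.1058,  0.0841]), np.float64(0.001)) (array([ 0.4258, -0.1053]), np.float64(0.0012))
mug rim 159 (array([ 0.4224, -0.1099]), np.float64(0.0015)) [ 0.42242422 -0.11140358]
mug body 660 [ 0.419  -0.1089] 0.0054
 handle 81 [ 0.3653859  -0.13037105] -158.17518569197725
vase neck 156 (array([ 0.4708, -0.3175]), np.float64(0.0006)) 0.2217805545115592
vase belly 539 (array([ 0.4704, -0.3199,  0.0303]), np.float64(0.003))
rail top 412 [0.03930298 0.70641038] -0.23373347523957488 0.27205096609973267 0.005182640483555546
rail side 143 [0.03420859 0.69884591] -0.23345291383476097 0.26810932924830266 0.0008030372791058629
post -1 96 [ 0.69062117 -0.23468347  0.22522501] [ 0.71297711 -0.21000986  0.24471256]
post 1 44 [0.70871554 0.25273643 0.22581686] [0.73196084 0.27542133 0.24374296]
hook 121
[0.60092554 0.01206256 0.20317621] [0.68960359 0.03569936 0.22653759] [0.64032867 0.02105367 0.20848928]
0.57 0   
0.6 34 [0.60092554 0.01410566 0.20317621] [0.61995349 0.03569936
[... 651 characters left out ...]
.0018)) [ 0.42327808 -0.11720272]
mug body 348 [ 0.4204 -0.1035] 0.0019
 handle 0 [nan nan] nan
vase neck 145 (array([ 0.4689, -0.3175]), np.float64(0.0013)) 0.22189530419520087
vase belly 479 (array([ 0.4696, -0.3168,  0.0315]), np.float64(0.0029))
rail top 1240 [0.03333583 0.70738145] -0.2256508492541729 0.2802623804980335 0.005410275376128484
rail side 830 [0.03416288 0.71425346] -0.21127864681118558 0.2800907429441601 0.0009689910108993913
post -1 126 [ 0.69013704 -0.2319206   0.22500852] [ 0.71408718 -0.20832234  0.24617642]
post 1 152 [0.70631817 0.25784417 0.22518827] [0.73138763 0.28041797 0.24463218]
hook 222
[0.60016262 0.01760786 0.20105089] [0.68544514 0.03615543 0.22691465] [0.63590832 0.02778413 0.20898767]
  return _methods._mean(a, axis=axis, dtype=dtype,
  ret = um.true_divide(
```

```bash
python3 -m pendant '[{"jaw":1,"tx":-4,"ty":-2.7,"tz":3,"az":-10},{"jaw":1,"tx":-8,"ty":-5.4,"tz":4,"az":-20},{"jaw":1,"tx":-12,"ty":-8,"tz":4,"az":-30},{"jaw":1,"tx":-15.2,"ty":-10.7,"tz":4,"az":-40},{"jaw":1,"tx":-15.2,"ty":-10.7,"tz":4,"az":-50},{"jaw":1,"tx":-15.2,"ty":-10.7,"tz":4,"az":-60},{"jaw":1,"tx":-15.2,"ty":-10.7,"tz":4,"az":-71},{"jaw":1,"tx":-15.2,"ty":-10.7,"tz":4,"az":-71},{"jaw":1,"tx":-15.2,"ty":-10.7,"tz":4,"az":-71}]' 40
python3 - <<'E'
from h import *
from scipy.optimize import least_squares
d=grab('wrist','w1');P=cloud(d).reshape(-1,3)
print(np.round(d['pose'],3).tolist(),manip.get_state()['qpos'])
z=P[:,2]
k=(np.hypot(P[:,0]-.422,P[:,1]+.107)<.045)&(abs(z-.18)<.004);q=P[k][:,:2]
f=lambda p:np.hypot(*(q-p).T)-.0305
s=least_squares(f,q.mean(0),loss='soft_l1',f_scale=.002).x;print(k.sum(),'rim',s,np.abs(f(s)).mean())
k=(z>.10)&(z<.172);r=np.hypot(*(P[:,:2]-s).T);k&=(r>.042)&(r<.078);q=P[k][:,:2]
v=np.median(q,0)-s;print('handle',k.sum(),np.degrees(np.arctan2(v[1],v[0])),np.hypot(*v))
E
```

```text
[[1.0, 0.001, -0.001, 0.575], [0.0, -0.958, -0.286, 0.073], [-0.001, 0.286, -0.958, 0.375], [0.0, 0.0, 0.0, 1.0]] [-1.20985283e-01  2.76460852e-01  1.50583265e+00  2.49541750e-05
  1.36069960e+00 -1.21018823e-01]
319 rim [ 0.42180774 -0.10502409] 0.0009243239099693792
handle 0 nan naninvalid input at $[0]: expected keys jaw, tx, ty, tz, ax, ay, az
  return _methods._mean(a, axis=axis, dtype=dtype,
  ret = um.true_divide(
```

View pics/w1.png

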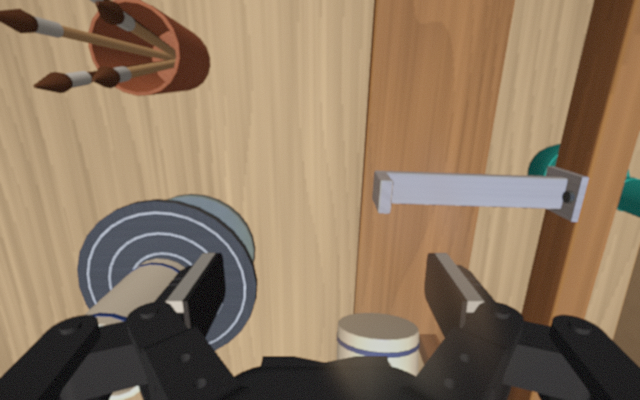

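The wrist picture, taken before any move because the row was refused for missing keys, shows the free hook clearly: strip from (390,190) to (565,190), tip at (383,192). I measure the hook from it and send the move again with every key.

```bash
python3 - <<'E'
from h import *
d=load('w1');P=cloud(d);hsv=cv2.cvtColor(d['pixels'],cv2.COLOR_BGR2HSV)
for u in(420,480,540):
    col=hsv[140:230,u];m=(hsv[150:230,u,1]<60)&(hsv[150:230,u,2]>120);v=150+np.nonzero(m)[0]
    print(u,v.min(),v.max(),onplane(d,[[u,v.min()-.5],[u,v.max()+.5]],.209).round(4).tolist(),P[190,u].round(4))
print('tip',P[185:200:5,376:392:4].round(4).tolist())
E
python3 -m pendant '[{"jaw":1,"tx":-4,"ty":-2.7,"tz":3,"ax":0,"ay":0,"az":-10},{"jaw":1,"tx":-8,"ty":-5.4,"tz":4,"ax":0,"ay":0,"az":-20},{"jaw":1,"tx":-12,"ty":-8,"tz":4,"ax":0,"ay":0,"az":-30},{"jaw":1,"tx":-15.2,"ty":-10.5,"tz":4,"ax":0,"ay":0,"az":-40},{"jaw":1,"tx":-15.2,"ty":-10.5,"tz":4,"ax":0,"ay":0,"az":-50},{"jaw":1,"tx":-15.2,"ty":-10.5,"tz":4,"ax":0,"ay":0,"az":-60},{"jaw":1,"tx":-15.2,"ty":-10.5,"tz":4,"ax":0,"ay":0,"az":-71},{"jaw":1,"tx":-15.2,"ty":-10.5,"tz":4,"ax":0,"ay":0,"az":-71},{"jaw":1,"tx":-15.2,"ty":-10.5,"tz":4,"ax":0,"ay":0,"az":-71}]' 40
python3 - <<'E'
from h import *
from scipy.optimize import least_squares
d=grab('wrist','w2');P=cloud(d).reshape(-1,3)
print(manip.get_state()['qpos'])
z=P[:,2]
k=(np.hypot(P[:,0]-.422,P[:,1]+.107)<.045)&(abs(z-.18)<.004);q=P[k][:,:2]
f=lambda p:np.hypot(*(q-p).T)-.0305
s=least_squares(f,q.mean(0),loss='soft_l1',f_scale=.002).x;print(k.sum(),'rim',s,np.abs(f(s)).mean())
k=(z>.10)&(z<.172);r=np.hypot(*(P[:,:2]-s).T);k&=(r>.042)&(r<.078);q=P[k][:,:2]
v=np.median(q,0)-s;print('handle',k.sum(),np.degrees(np.arctan2(v[1],v[0])),np.hypot(*v))
d=grab('side','s2');P=cloud(d).reshape(-1,3);z=P[:,2]
k=(z>.12)&(z<.15);r=np.hypot(*(P[:,:2]-s).T);k&=(r>.055)&(r<.078);q=P[k][:,:2]
v=np.median(q,0)-s;print('handle side',k.sum(),np.degrees(np.arctan2(v[1],v[0])),np.hypot(*v),v)
E
```

```text
420 172 204 [[0.6221, 0.0356, 0.209], [0.6235, 0.0183, 0.209]] [0.6221 0.0268 0.2117]
480 174 206 [[0.652, 0.0345, 0.209], [0.6542, 0.0172, 0.209]] [0.6523 0.0265 0.2107]
540 177 208 [[0.682, 0.033, 0.209], [0.685, 0.0162, 0.209]] [0.6821 0.0265 0.2108]
tip [[[0.5994, 0.0305, 0.2164], [0.5999, 0.0328, 0.2248], [0.6012, 0.0335, 0.2274], [0.603, 0.0336, 0.2277]], [[0.5992, 0.0286, 0.2182], [0.5998, 0.0307, 0.2258], [0.6015, 0.0309, 0.2265], [0.6032, 0.0311, 0.2271]], [[0.5992, 0.0263, 0.2188], [0.5999, 0.0283, 0.2258], [0.6019, 0.0282, 0.2253], [0.6036, 0.0283, 0.2256]]]
clock: 1.27
position: [0.4229, -0.105, 0.2712]
ee_rot: [-0.0, 0.986, 0.166, -0.0]
contact_force: [0.7, 0.3, 0.9]
width: 0.0855
gripper_force: 0.0
[-4.03059595e-01  4.02759059e-02  1.69926926e+00 -8.84765006e-05
  1.40221147e+00  8.33972044e-01]
1978 rim [ 0.4209075  -0.10676952] 0.001340783060941952
handle 276 -161.60859788135255 0.05149510523775341
handle side 31 -157.73916123802505 0.06467179467046609 [-0.05985173 -0.02449921]
```

View pics/w2.png

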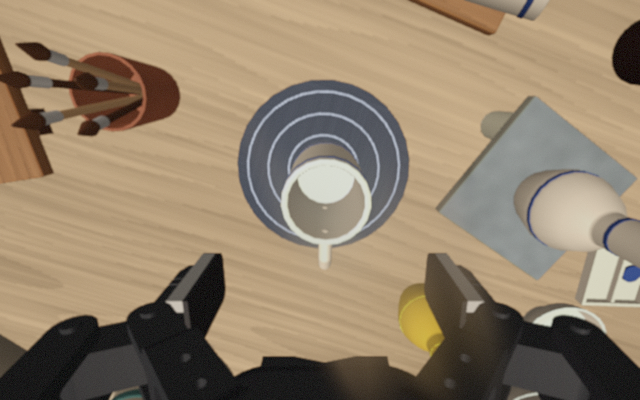

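Mug rim at (326,203), handle straight down at (325,255), square to the finger line. Brush pot and vase are clear. Descending to grasp.

```bash
python3 -m pendant '[{"jaw":1,"tx":-0.15,"ty":-0.1,"tz":-5,"ax":0,"ay":0,"az":0},{"jaw":1,"tx":-0.15,"ty":-0.1,"tz":-9,"ax":0,"ay":0,"az":0},{"jaw":1,"tx":-0.15,"ty":-0.1,"tz":-12,"ax":0,"ay":0,"az":0},{"jaw":1,"tx":-0.15,"ty":-0.1,"tz":-13.8,"ax":0,"ay":0,"az":0},{"jaw":0.6,"tx":-0.15,"ty":-0.1,"tz":-13.8,"ax":0,"ay":0,"az":0},{"jaw":0.3,"tx":-0.15,"ty":-0.1,"tz":-13.8,"ax":0,"ay":0,"az":0},{"jaw":0,"tx":-0.15,"ty":-0.1,"tz":-13.8,"ax":0,"ay":0,"az":0},{"jaw":0,"tx":-0.15,"ty":-0.1,"tz":-13.8,"ax":0,"ay":0,"az":0},{"jaw":0,"tx":-0.15,"ty":-0.1,"tz":-13.8,"ax":0,"ay":0,"az":0},{"jaw":0,"tx":-0.15,"ty":-0.1,"tz":-13.8,"ax":0,"ay":0,"az":0}]' 40
```

```text
clock: 2.62
position: [0.4215, -0.106, 0.1334]
ee_rot: [0.0, 0.986, 0.165, 0.0]
contact_force: [0.0, -0.1, -2.6]
width: 0.0664
gripper_force: 45.2
```

```bash
python3 -m pendant '[{"jaw":0,"tx":0,"ty":0,"tz":3,"ax":0,"ay":0,"az":0},{"jaw":0,"tx":0,"ty":0,"tz":7,"ax":0,"ay":0,"az":0},{"jaw":0,"tx":3,"ty":0,"tz":10,"ax":0,"ay":0,"az":10},{"jaw":0,"tx":6,"ty":2,"tz":10,"ax":0,"ay":0,"az":20},{"jaw":0,"tx":9,"ty":5,"tz":10,"ax":0,"ay":0,"az":30},{"jaw":0,"tx":11,"ty":8.5,"tz":10,"ax":0,"ay":0,"az":40},{"jaw":0,"tx":11,"ty":12,"tz":10,"ax":0,"ay":0,"az":50},{"jaw":0,"tx":11,"ty":15.5,"tz":9,"ax":0,"ay":0,"az":60},{"jaw":0,"tx":11,"ty":18.3,"tz":8,"ax":0,"ay":0,"az":69},{"jaw":0,"tx":11,"ty":18.3,"tz":8,"ax":0,"ay":0,"az":69}]'
python3 -m pendant '[{"jaw":0,"tx":0,"ty":0,"tz":0,"ax":0,"ay":0,"az":0},{"jaw":0,"tx":0,"ty":0,"tz":0,"ax":0,"ay":0,"az":0}]'
python3 - <<'E'
from h import *
a=grab('side','s3');grab('scene','c3');grab('wrist','w3')
c1=cv2.resize(a['pixels'][140:260,230:390],None,fx=2.5,fy=2.5,interpolation=cv2.INTER_CUBIC)
b=load('c3');c2=cv2.resize(b['pixels'][140:260,250:410],None,fx=2.5,fy=2.5,interpolation=cv2.INTER_CUBIC)
cv2.imwrite('pics/m3.png',np.hstack([c1,c2]))
t=manip.get_state()['position']
for n in('s3','c3','w3'):
    P=cloud(load(n)).reshape(-1,3);z=P[:,2]
    k=(abs(P[:,0]-t[0])<.02)&(P[:,1]<t[1]-.037)&(P[:,1]>t[1]-.08)&(z>.17)&(z<.26);q=P[k];print(n,k.sum())
    if k.sum()>3: print(np.median(q,0),np.percentile(q,[3,97],axis=0).round(4).tolist())
E
```

```text
clock: 3.88
position: [0.5305, 0.0788, 0.2122]
ee_rot: [-0.001, 0.718, 0.696, -0.001]
contact_force: [-0.5, -0.2, -2.7]
width: 0.0657
gripper_force: 46.7
clock: 4.12
position: [0.5318, 0.0762, 0.2136]
ee_rot: [0.0, 0.72, 0.694, 0.0]
contact_force: [0.1, 0.3, -3.2]
width: 0.0662
gripper_force: 46.7
s3 77
[0.53052287 0.01270208 0.23296368] [[0.5262, 0.0023, 0.1892], [0.5364, 0.0386, 0.2474]]
c3 146
[0.53302313 0.02003216 0.21471397] [[0.5268, 0.0066, 0.1864], [0.5365, 0.0385, 0.2471]]
w3 0
```

View pics/m3.png

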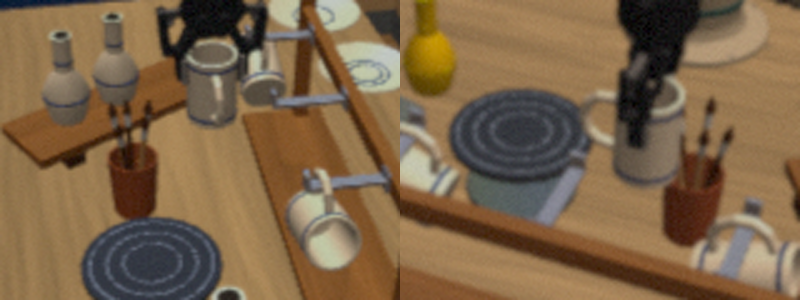

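The side half shows the mug held upright left of the free hook. The scene half shows the handle loop facing the hook tip (~(600,115) in the montage), with offsets as computed. Threading straight in.

```bash
python3 -m pendant '[{"jaw":0,"tx":2,"ty":-0.05,"tz":0,"ax":0,"ay":0,"az":0},{"jaw":0,"tx":4,"ty":-0.1,"tz":0,"ax":0,"ay":0,"az":0},{"jaw":0,"tx":6,"ty":-0.15,"tz":0,"ax":0,"ay":0,"az":0},{"jaw":0,"tx":8,"ty":-0.2,"tz":0,"ax":0,"ay":0,"az":0},{"jaw":0,"tx":9.2,"ty":-0.2,"tz":0,"ax":0,"ay":0,"az":0},{"jaw":0,"tx":9.2,"ty":-0.2,"tz":0,"ax":0,"ay":0,"az":0}]'
python3 - <<'E'
from h import *
a=grab('side','s4');grab('scene','c4')
c1=cv2.resize(a['pixels'][140:260,290:450],None,fx=2.5,fy=2.5,interpolation=cv2.INTER_CUBIC)
b=load('c4');c2=cv2.resize(b['pixels'][150:270,250:410],None,fx=2.5,fy=2.5,interpolation=cv2.INTER_CUBIC)
cv2.imwrite('pics/m4.png',np.hstack([c1,c2]))
print(manip.get_state()['qpos'])
E
```

```text
clock: 5.03
position: [0.6239, 0.0747, 0.213]
ee_rot: [-0.0, 0.72, 0.694, -0.0]
contact_force: [-0.1, -0.3, -2.8]
width: 0.0665
gripper_force: 46.7
[8.81636121e-03 3.64994272e-01 1.41706085e+00 3.75086482e-06
 1.36085920e+00 4.39690091e-02]
```

View pics/m4.png

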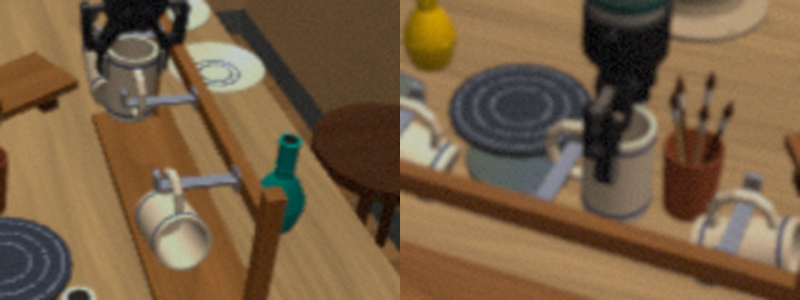

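Threaded without contact: the strip runs through the loop at (150,100) on the left and (560,160) on the right. Now tilt towards the hanging attitude about the loop.

```bash
python3 -m pendant '[{"jaw":0,"tx":0,"ty":0,"tz":-0.6,"ax":0,"ay":0,"az":0},{"jaw":0,"tx":0,"ty":-0.07,"tz":-1.4,"ax":-10,"ay":0,"az":0},{"jaw":0,"tx":0,"ty":-0.28,"tz":-2.2,"ax":-20,"ay":0,"az":0},{"jaw":0,"tx":0,"ty":-0.55,"tz":-2.8,"ax":-28,"ay":0,"az":0},{"jaw":0,"tx":0,"ty":-0.85,"tz":-3.3,"ax":-35,"ay":0,"az":0},{"jaw":0,"tx":0,"ty":-0.85,"tz":-3.3,"ax":-35,"ay":0,"az":0},{"jaw":0,"tx":0,"ty":-0.85,"tz":-3.3,"ax":-35,"ay":0,"az":0}]'
python3 -m pendant '[{"jaw":0,"tx":0,"ty":0,"tz":-0.3,"ax":0,"ay":0,"az":0},{"jaw":0,"tx":0,"ty":0,"tz":-0.6,"ax":0,"ay":0,"az":0},{"jaw":0,"tx":0,"ty":0,"tz":-0.6,"ax":0,"ay":0,"az":0}]'
```

```text
clock: 6.0
position: [0.6236, 0.0665, 0.1807]
ee_rot: [0.216, 0.686, 0.663, -0.208]
contact_force: [0.9, -0.7, -2.7]
width: 0.0662
gripper_force: 46.7
clock: 6.38
position: [0.6234, 0.0659, 0.1744]
ee_rot: [0.216, 0.686, 0.662, -0.209]
contact_force: [-0.1, -0.3, -2.9]
width: 0.0662
gripper_force: 46.7
```

```bash
python3 -m pendant '[{"jaw":0,"tx":0,"ty":0,"tz":-0.2,"ax":0,"ay":0,"az":0},{"jaw":0,"tx":0,"ty":0,"tz":-0.4,"ax":0,"ay":0,"az":0},{"jaw":0,"tx":0,"ty":0,"tz":-0.4,"ax":0,"ay":0,"az":0}]'
python3 -m pendant '[{"jaw":0,"tx":0,"ty":0,"tz":-0.15,"ax":0,"ay":0,"az":0},{"jaw":0,"tx":0,"ty":0,"tz":-0.3,"ax":0,"ay":0,"az":0},{"jaw":0,"tx":0,"ty":0,"tz":-0.3,"ax":0,"ay":0,"az":0}]'
```

```text
clock: 6.75
position: [0.6234, 0.0665, 0.17]
ee_rot: [0.216, 0.686, 0.663, -0.209]
contact_force: [-0.5, 0.5, -2.9]
width: 0.0664
gripper_force: 46.7
clock: 7.12
position: [0.6237, 0.0659, 0.1681]
ee_rot: [0.217, 0.686, 0.662, -0.209]
contact_force: [-0.1, -1.6, -0.3]
width: 0.066
gripper_force: 46.9
```

```bash
python3 -m pendant '[{"jaw":0.5,"tx":0,"ty":0,"tz":-0.1,"ax":0,"ay":0,"az":0},{"jaw":0.56,"tx":0,"ty":0,"tz":-0.1,"ax":0,"ay":0,"az":0},{"jaw":0.6,"tx":0,"ty":0,"tz":-0.1,"ax":0,"ay":0,"az":0},{"jaw":0.65,"tx":0,"ty":0,"tz":-0.1,"ax":0,"ay":0,"az":0},{"jaw":0.7,"tx":0,"ty":0,"tz":-0.1,"ax":0,"ay":0,"az":0},{"jaw":0.75,"tx":0,"ty":0,"tz":-0.1,"ax":0,"ay":0,"az":0},{"jaw":0.75,"tx":0,"ty":0,"tz":-0.1,"ax":0,"ay":0,"az":0},{"jaw":0.75,"tx":0,"ty":0,"tz":-0.1,"ax":0,"ay":0,"az":0}]' 20
python3 - <<'E'
from h import *
a=grab('side','s5');b=grab('scene','c5')
c1=cv2.resize(a['pixels'][140:260,290:450],None,fx=2.5,fy=2.5,interpolation=cv2.INTER_CUBIC)
c2=cv2.resize(b['pixels'][150:270,250:410],None,fx=2.5,fy=2.5,interpolation=cv2.INTER_CUBIC)
cv2.imwrite('pics/m5.png',np.hstack([c1,c2]))
E
```

```text
clock: 8.12
position: [0.6235, 0.0665, 0.1663]
ee_rot: [0.216, 0.686, 0.663, -0.209]
contact_force: [0.4, 0.8, 0.5]
width: 0.0746
gripper_force: 0.0
```

View pics/m5.png

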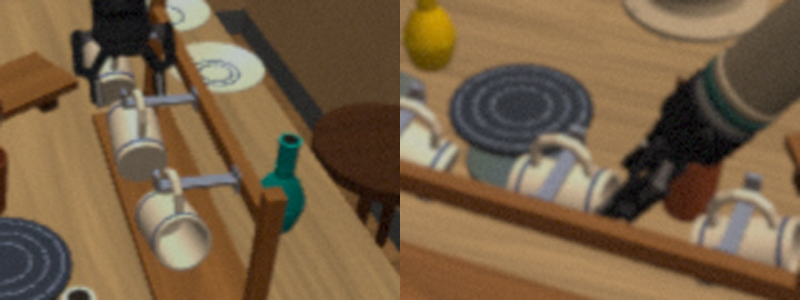

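The mug hangs from the middle hook with its handle over the strip (left (135,130), right (560,165)), and the neighbours are unmoved. Retract and go above the vase.

```bash
python3 -m pendant '[{"jaw":0.8,"tx":0,"ty":0.9,"tz":1.3,"ax":0,"ay":0,"az":0},{"jaw":0.8,"tx":0,"ty":2,"tz":3,"ax":0,"ay":0,"az":0},{"jaw":0.8,"tx":0,"ty":2.8,"tz":5.5,"ax":0,"ay":0,"az":0},{"jaw":0.8,"tx":0,"ty":2.8,"tz":9,"ax":0,"ay":0,"az":0},{"jaw":0.8,"tx":-1,"ty":2,"tz":13,"ax":5,"ay":0,"az":0},{"jaw":0.8,"tx":-3,"ty":0,"tz":14,"ax":15,"ay":0,"az":0},{"jaw":0.8,"tx":-5,"ty":-4,"tz":14,"ax":25,"ay":0,"az":0},{"jaw":0.8,"tx":-7,"ty":-8,"tz":14,"ax":35,"ay":0,"az":0},{"jaw":0.8,"tx":-9,"ty":-13,"tz":14,"ax":35,"ay":0,"az":0},{"jaw":0.8,"tx":-9,"ty":-13,"tz":14,"ax":35,"ay":0,"az":0}]' 40
python3 -m pendant '[{"jaw":1,"tx":-2,"ty":-5,"tz":0,"ax":0,"ay":0,"az":0},{"jaw":1,"tx":-4,"ty":-10,"tz":0,"ax":0,"ay":0,"az":0},{"jaw":1,"tx":-5.5,"ty":-15,"tz":0,"ax":0,"ay":0,"az":0},{"jaw":1,"tx":-6.3,"ty":-20,"tz":0,"ax":0,"ay":0,"az":0},{"jaw":1,"tx":-6.4,"ty":-24,"tz":0,"ax":0,"ay":0,"az":0},{"jaw":1,"tx":-6.4,"ty":-25.4,"tz":0,"ax":0,"ay":0,"az":0},{"jaw":1,"tx":-6.4,"ty":-25.4,"tz":0,"ax":0,"ay":0,"az":0},{"jaw":1,"tx":-6.4,"ty":-25.4,"tz":0,"ax":0,"ay":0,"az":0}]'
python3 - <<'E'
from h import *
from scipy.optimize import least_squares
for n in('side','wrist'):
    d=grab(n,n+'6');P=cloud(d).reshape(-1,3);z=P[:,2]
    k=(np.hypot(P[:,0]-.47,P[:,1]+.3175)<.03)&(z>.18)&(z<.219);q=P[k][:,:2]
    f=lambda p:np.hypot(*(q-p).T)-.014
    s=least_squares(f,q.mean(0),loss='soft_l1',f_scale=.002).x;print(n,k.sum(),'neck',s,np.abs(f(s)).mean())
    k=(abs(z-.085)<.003)&(np.hypot(P[:,0]-.425,P[:,1]+.104)<.1)
    if k.sum()>500:
        h=cv2.convexHull(P[k][:,:2].astype(np.float32)).reshape(-1,2)
        w=least_squares(lambda p:np.hypot(*(h-p).T)-.085,h.mean(0),loss='soft_l1',f_scale=.002).x;print('wheel',w)
b=load('wrist6')['pixels'];a=load('side6')['pixels']
cv2.imwrite('pics/m6.png',np.hstack([cv2.resize(b,(400,300)),cv2.resize(a[130:280,250:450],(400,300))]))
E
```

```text
clock: 9.48
position: [0.5323, -0.067, 0.3078]
ee_rot: [0.001, 0.721, 0.693, -0.0]
contact_force: [-0.0, 0.7, 0.6]
width: 0.077
gripper_force: 0.0
clock: 10.48
position: [0.47, -0.3157, 0.3066]
ee_rot: [-0.0, 0.719, 0.695, 0.0]
contact_force: [0.2, -0.1, -0.1]
width: 0.0856
gripper_force: 0.0
side 134 neck [ 0.47087934 -0.31741425] 0.0006717928155155467
wheel [ 0.42544493 -0.10475851]
wrist 396 neck [ 0.46900588 -0.3175591 ] 0.00018178974598505014
wheel [ 0.42369996 -0.10288648]
```

View pics/m6.png

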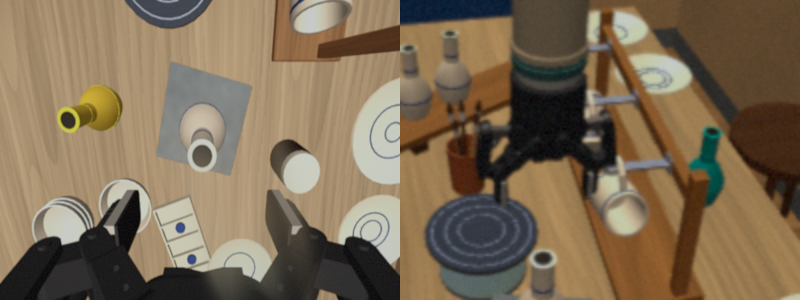

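Left: the vase mouth at (203,155) is centred between the fingers, with the jar (295,165) and yellow vase well clear. Right: the wheel is empty at (480,230). Grasping the neck.

```bash
python3 -m pendant '[{"jaw":1,"tx":0,"ty":-0.17,"tz":-4,"ax":0,"ay":0,"az":0},{"jaw":1,"tx":0,"ty":-0.17,"tz":-8,"ax":0,"ay":0,"az":0},{"jaw":1,"tx":0,"ty":-0.17,"tz":-11,"ax":0,"ay":0,"az":0},{"jaw":1,"tx":0,"ty":-0.17,"tz":-12.6,"ax":0,"ay":0,"az":0},{"jaw":0.3,"tx":0,"ty":-0.17,"tz":-12.6,"ax":0,"ay":0,"az":0},{"jaw":0,"tx":0,"ty":-0.17,"tz":-12.6,"ax":0,"ay":0,"az":0},{"jaw":-0.2,"tx":0,"ty":-0.17,"tz":-12.6,"ax":0,"ay":0,"az":0},{"jaw":-0.6,"tx":0,"ty":-0.17,"tz":-12.6,"ax":0,"ay":0,"az":0},{"jaw":-0.8,"tx":0,"ty":-0.17,"tz":-12.6,"ax":0,"ay":0,"az":0},{"jaw":-0.8,"tx":0,"ty":-0.17,"tz":-12.6,"ax":0,"ay":0,"az":0}]' 45
python3 -m pendant '[{"jaw":-0.8,"tx":0,"ty":0,"tz":0,"ax":0,"ay":0,"az":0},{"jaw":-0.8,"tx":0,"ty":0,"tz":0,"ax":0,"ay":0,"az":0},{"jaw":-0.8,"tx":0,"ty":0,"tz":0,"ax":0,"ay":0,"az":0}]'
```

```text
clock: 11.82
position: [0.4695, -0.3197, 0.1816]
ee_rot: [0.001, 0.719, 0.695, -0.0]
contact_force: [-2.1, 0.1, 5.5]
width: 0.0274
gripper_force: 44.3
clock: 12.2
position: [0.4695, -0.3197, 0.1816]
ee_rot: [0.001, 0.719, 0.695, -0.0]
contact_force: [-2.8, 0.1, 5.8]
width: 0.0272
gripper_force: 44.3
```

```bash
python3 -m pendant '[{"jaw":-0.8,"tx":0,"ty":0,"tz":1,"ax":0,"ay":0,"az":0},{"jaw":-0.8,"tx":0,"ty":0,"tz":3,"ax":0,"ay":0,"az":0},{"jaw":-0.8,"tx":-0.3,"ty":1,"tz":4,"ax":0,"ay":0,"az":0},{"jaw":-0.8,"tx":-0.8,"ty":3,"tz":4,"ax":0,"ay":0,"az":0},{"jaw":-0.8,"tx":-1.5,"ty":6,"tz":4,"ax":0,"ay":0,"az":0},{"jaw":-0.8,"tx":-2.2,"ty":9.5,"tz":4,"ax":0,"ay":0,"az":0},{"jaw":-0.8,"tx":-3,"ty":13,"tz":4,"ax":0,"ay":0,"az":0},{"jaw":-0.8,"tx":-3.6,"ty":16.5,"tz":4,"ax":0,"ay":0,"az":0},{"jaw":-0.8,"tx":-4.2,"ty":19.5,"tz":4,"ax":0,"ay":0,"az":0},{"jaw":-0.8,"tx":-4.45,"ty":21,"tz":4,"ax":0,"ay":0,"az":0}]'
python3 -m pendant '[{"jaw":-0.8,"tx":0,"ty":0.3,"tz":0,"ax":0,"ay":0,"az":0},{"jaw":-0.8,"tx":0,"ty":0.35,"tz":0,"ax":0,"ay":0,"az":0},{"jaw":-0.8,"tx":0,"ty":0.35,"tz":0,"ax":0,"ay":0,"az":0}]'
python3 - <<'E'
from h import *
from scipy.optimize import least_squares
for n in('side','scene'):
    d=grab(n,n+'7');P=cloud(d).reshape(-1,3);z=P[:,2]
    for lo,hi in((.13,.15),(.15,.165),(.165,.185),(.21,.225)):
        k=(np.hypot(P[:,0]-.425,P[:,1]+.104)<.05)&(z>lo)&(z<hi);q=P[k][:,:2]
        f=lambda p:np.hypot(*(q-p[:2]).T)-p[2]
        if k.sum()>10:
            s=least_squares(f,[*q.mean(0),.03],loss='soft_l1',f_scale=.002).x;print(n,lo,k.sum(),s.round(4))
a=load('side7')['pixels'];b=load('scene7')['pixels']
cv2.imwrite('pics/m7.png',np.hstack([cv2.resize(a[120:270,200:400],(400,300)),cv2.resize(b[100:250,200:400],(400,300))]))
E
```

```text
clock: 13.45
position: [0.4229, -0.1064, 0.2195]
ee_rot: [-0.001, 0.719, 0.695, -0.0]
contact_force: [1.2, -1.0, -5.5]
width: 0.0277
gripper_force: 44.9
clock: 13.82
position: [0.4254, -0.1066, 0.2203]
ee_rot: [0.0, 0.72, 0.694, -0.0]
contact_force: [0.1, -0.3, -4.7]
width: 0.0274
gripper_force: 44.9
side 0.13 71 [ 0.4277 -0.1029  0.0324]
side 0.15 74 [ 0.4277 -0.1035  0.0359]
side 0.165 177 [ 0.4274 -0.1047  0.0337]
side 0.21 49 [ 0.4272 -0.1036  0.0149]
scene 0.13 93 [ 0.4234 -0.1045  0.0322]
scene 0.15 89 [ 0.4242 -0.1044  0.0357]
scene 0.165 186 [ 0.4248 -0.1037  0.0339]
scene 0.21 49 [ 0.4253 -0.1077  0.0176]
```

View pics/m7.png

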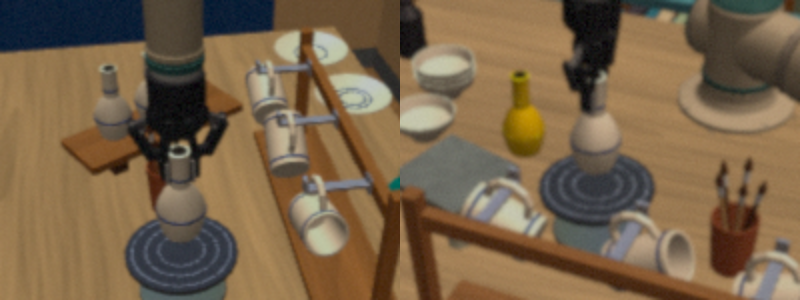

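The vase hangs upright over the wheel (left (182,210), right (597,145)), and all three mugs are on their hooks. Position agrees within about 1 mm of the wheel centre, so I lower it.

```bash
python3 -m pendant '[{"jaw":-0.8,"tx":0,"ty":0,"tz":-1.2,"ax":0,"ay":0,"az":0},{"jaw":-0.8,"tx":0,"ty":0,"tz":-2.4,"ax":0,"ay":0,"az":0},{"jaw":-0.8,"tx":0,"ty":0,"tz":-3.2,"ax":0,"ay":0,"az":0},{"jaw":-0.8,"tx":0,"ty":0,"tz":-3.5,"ax":0,"ay":0,"az":0},{"jaw":-0.8,"tx":0,"ty":0,"tz":-3.7,"ax":0,"ay":0,"az":0},{"jaw":-0.8,"tx":0,"ty":0,"tz":-3.7,"ax":0,"ay":0,"az":0}]'
python3 -m pendant '[{"jaw":-0.8,"tx":0,"ty":0,"tz":-0.1,"ax":0,"ay":0,"az":0},{"jaw":-0.8,"tx":0,"ty":0,"tz":-0.2,"ax":0,"ay":0,"az":0},{"jaw":-0.8,"tx":0,"ty":0,"tz":-0.2,"ax":0,"ay":0,"az":0}]'
```

```text
clock: 14.68
position: [0.4252, -0.1058, 0.1834]
ee_rot: [0.0, 0.719, 0.695, 0.0]
contact_force: [-0.5, 0.1, -4.2]
width: 0.0274
gripper_force: 44.8
clock: 15.05
position: [0.4252, -0.1058, 0.1816]
ee_rot: [0.0, 0.719, 0.695, 0.0]
contact_force: [0.0, 0.2, -3.3]
width: 0.0274
gripper_force: 45.0
```

```bash
python3 -m pendant '[{"jaw":-0.8,"tx":0,"ty":0,"tz":-0.1,"ax":0,"ay":0,"az":0},{"jaw":-0.8,"tx":0,"ty":0,"tz":-0.1,"ax":0,"ay":0,"az":0}]'
python3 -m pendant '[{"jaw":-0.3,"tx":0,"ty":0,"tz":0,"ax":0,"ay":0,"az":0},{"jaw":-0.2,"tx":0,"ty":0,"tz":0,"ax":0,"ay":0,"az":0},{"jaw":0,"tx":0,"ty":0,"tz":0,"ax":0,"ay":0,"az":0},{"jaw":0.3,"tx":0,"ty":0,"tz":0,"ax":0,"ay":0,"az":0},{"jaw":0.8,"tx":0,"ty":0,"tz":0,"ax":0,"ay":0,"az":0},{"jaw":0.8,"tx":0,"ty":0,"tz":1.5,"ax":0,"ay":0,"az":0},{"jaw":0.8,"tx":0,"ty":0,"tz":5,"ax":0,"ay":0,"az":0},{"jaw":0.8,"tx":0,"ty":0,"tz":10,"ax":0,"ay":0,"az":0},{"jaw":0.8,"tx":0,"ty":0,"tz":14,"ax":0,"ay":0,"az":0},{"jaw":0.8,"tx":0,"ty":0,"tz":14,"ax":0,"ay":0,"az":0}]' 20
python3 - <<'E'
from h import *
from scipy.optimize import least_squares
for n in('side','scene','wrist'):
    d=grab(n,n+'8');P=cloud(d).reshape(-1,3);z=P[:,2]
    for lo,hi,r0 in((.175,.219,.014),(.12,.135,.036)):
        k=(np.hypot(P[:,0]-.425,P[:,1]+.104)<.05)&(z>lo)&(z<hi);q=P[k][:,:2]
        f=lambda p:np.hypot(*(q-p).T)-r0
        if k.sum()>10:
            s=least_squares(f,q.mean(0),loss='soft_l1',f_scale=.002).x;print(n,lo,k.sum(),s.round(4),'top',z[(np.hypot(P[:,0]-.425,P[:,1]+.104)<.03)&(z<.26)].max())
    k=(abs(z-.085)<.003)&(np.hypot(P[:,0]-.425,P[:,1]+.104)<.1)
    h=cv2.convexHull(P[k][:,:2].astype(np.float32)).reshape(-1,2)
    w=least_squares(lambda p:np.hypot(*(h-p).T)-.085,h.mean(0),loss='soft_l1',f_scale=.002).x;print(n,'wheel',w.round(4))
a=load('side8')['pixels'];b=load('scene8')['pixels']
cv2.imwrite('pics/m8.png',np.hstack([cv2.resize(a[120:270,200:400],(400,300)),cv2.resize(b[100:250,200:400],(400,300))]))
E
```

```text
clock: 15.3
position: [0.4252, -0.1058, 0.1816]
ee_rot: [0.001, 0.719, 0.695, 0.0]
contact_force: [-1.9, 1.4, 5.2]
width: 0.0273
gripper_force: 45.8
clock: 16.55
position: [0.4268, -0.1064, 0.3236]
ee_rot: [0.003, 0.719, 0.695, 0.001]
contact_force: [0.7, -0.0, -0.1]
width: 0.0768
gripper_force: 0.0
side 0.175 127 [ 0.4273 -0.1038] top 0.23334249707261556
side 0.12 95 [ 0.4273 -0.1031] top 0.23334249707261556
side wheel [ 0.4257 -0.1048]
scene 0.175 131 [ 0.4244 -0.1032] top 0.23217895072880834
scene 0.12 107 [ 0.4238 -0.1032] top 0.23217895072880834
scene wheel [ 0.4244 -0.1027]
wrist 0.175 361 [ 0.4249 -0.1036] top 0.23434684489385146
wrist 0.12 179 [ 0.4249 -0.1042] top 0.23434684489385146
wrist wheel [ 0.4234 -0.1037]
```

View pics/m8.png

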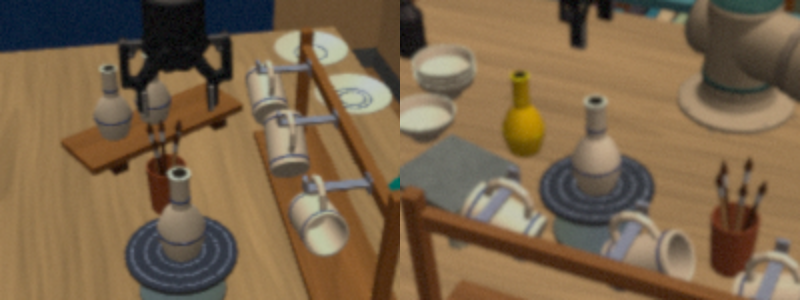

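The vase stands upright and centred on the wheel to within 2 mm (left (180,225), right (597,155)). The mug hangs on the middle hook and the gripper is clear.

```bash
python3 -c "
from rig import manip
print(manip.sign_off())"
```

```text
the job is handed in; nothing more can be done
None
```

The mug hangs on the middle hook of the rack and the vase stands upright on the wheel, centred to about 2 mm by the cameras; I handed the job in at about 17 s with the gripper clear, and no verdict came back.

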